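Stock the covered canister rack by feel

TASK

Put the two loose canisters away in the two empty cells of the rack, one in each, slid fully home so that the flaps shut over them. The flaps hide which cells are already full, so feel your way: push a canister in through the flaps along the lean of the cell, and where another canister soon stops it, draw it back and try the next. Leave the screwdriver, the jar and the multimeter where they lie.

Things in the scene. Friction and masses are not known exactly. Their poses are not given: they have to be found in the camera images.
- rack: Grey sheet-metal rack fixed to the bench: a row of four covered cells, 250 mm wide, 132 deep, 163 high. Origin on the bench under the middle of the row; x points from its front to its back, y along the row to the left seen from the front, z up. The cells are straight shafts leaning forward: the way in runs 0.60 rad (34 deg) from vertical, direction (0.565, 0, -0.825) in the rack's frame.
- mouth_1 (a point): centre of the mouth of cell 1 (1 is the rack's right end, seen from the front, 4 its left); axes as the rack's; at (-36, -90, 146) mm in the rack's frame. A shaft is 56 mm wide along the row, 52 mm across it, 143 mm deep; walls 4 mm; cells 60 mm apart
- home_1 (a point): where the centre of a canister lies when it is fully home on the floor of cell 1, against the shaft's lower wall; at (8, -90, 72) mm in the rack's frame
- mouth_2 (a point): centre of the mouth of cell 2 (1 is the rack's right end, seen from the front, 4 its left); axes as the rack's; at (-36, -30, 146) mm in the rack's frame. Each mouth is shut by two light flaps, hinged at the left and right of the mouth and meeting in the middle, which swing inward when pushed (under 2 N) and spring shut behind a canister
- home_2 (a point): where the centre of a canister lies when it is fully home on the floor of cell 2, against the shaft's lower wall; at (8, -30, 72) mm in the rack's frame
- mouth_3 (a point): centre of the mouth of cell 3 (1 is the rack's right end, seen from the front, 4 its left); axes as the rack's; at (-36, 30, 146) mm in the rack's frame. Two cells hold a canister like the loose ones, hidden behind the flaps; which two changes each time. A full cell stops what is pushed in at about 30 mm below the mouth, an empty one lets it in
- home_3 (a point): where the centre of a canister lies when it is fully home on the floor of cell 3, against the shaft's lower wall; at (8, 30, 72) mm in the rack's frame
- mouth_4 (a point): centre of the mouth of cell 4 (1 is the rack's right end, seen from the front, 4 its left); axes as the rack's; at (-36, 90, 146) mm in the rack's frame. A canister let go at least 50 mm inside an empty shaft slides to its floor by its own weight; its top is then about 30 mm below the mouth
- home_4 (a point): where the centre of a canister lies when it is fully home on the floor of cell 4, against the shaft's lower wall; at (8, 90, 72) mm in the rack's frame
- can_a_center (a point): centre (56 mm above its foot) of one of the two identical loose aluminium canisters with a grey ribbed screw cap, standing upright on the bench in front of the rack: a plain cylinder 40 mm across and 112 mm high over the cap, about 0.2 kg; its z axis is its long axis
- can_b_center (a point): centre (56 mm above its foot) of one of the two identical loose aluminium canisters with a grey ribbed screw cap, standing upright on the bench in front of the rack: a plain cylinder 40 mm across and 112 mm high over the cap, about 0.2 kg; its z axis is its long axis
- driver_center (a point): middle of a red-handled screwdriver lying on the bench, 168 mm long, 22 mm high: a bystander
- jar_center (a point): centre of a small brown jar with a black cap, 41 mm across, 42 mm high, standing on the bench: a bystander
- meter_center (a point): centre of a yellow hand multimeter lying on the bench, 142 x 72 x 43 mm: a bystander

How it is judged:
By the outcome, as a careful person would: the job done as asked, in the order asked, and still so for the second after the job is handed in, with the robot touching nothing.
It also fails if it takes over 58 s, if anything falls off the work surface, if the arm or the gripper's body presses on something with over 40 N, if the wrist force passes 120 N, or if a joint passes its speed limit or range.

ROBOT

A 6-joint arm with a two-finger parallel gripper is mounted at the origin on a cart in front of the work surface, level with it; the furniture and walls round the work are solid. World frame = base frame: x ahead of the robot, y to its left, z up, the work surface at z = 0. Lengths are in mm, angles in rad, forces in N, time in s.
With the tool pointing down it reaches from about 275 to 750 mm from the base axis. Payload 10.2 kg.
Tool frame: the origin (TCP) lies midway between the tips of the shut fingers; the grasp point (between the pads) lies grip_depth behind it (grip_depth is the distance from the TCP to the grasp point, in mm); z points along the fingers, y is the line along which they close (so a half turn about z gives the same grasp; the last joint's range is limited). The gripper opens to 85 mm and grips with 20 to 120 N. Pads are 22 mm wide; open, the fingers measure 114 mm over their backs; the gripper's body (76 mm by 85 mm) begins 54 mm behind the grasp point. The pads swing forward as they close: fully open they stand 13 mm farther back than shut.
Start: joints at [0.994, 0.313, 1.498, -0, 1.331, -0.223], TCP at [181.907, 492.485, 231.294] pointing down, gripper open.
Joint ranges: [-2.94, 2.94], [-0.97, 2.17], [0.19, 2.56], [-1.23, 4.37], [0.02, 3.11], [-2.88, 2.88]. Speed limits (rad/s): [2.39, 2.39, 3.01, 3.14, 3.14, 3.14].

INTERFACE

Orientations are given as a unit quaternion [w, x, y, z].
In Python, from rig import * gives the robot as it stands.
- The arm moves only by the tool servo_tool, never from a script. Its argument "commands" is a list of rows, each a list of 3 entries, a list of its own where there are three numbers: the gripper command: -1 is fully open, 1 is shut, values between are in proportion, then the shift along the tool's x, y, z in m, then the turn, a rotation vector about the tool's x, y, z in units of 6 degrees (1.0 is 6 degrees). In form: [[grip, [dx, dy, dz], [ax, ay, az]], ...]. A call has 1 to 10 rows; each row shifts and turns the commanded pose from where the row before left it, along the tool's axes as they then stand; what a row does not reach is not made up. A row lasts 1/12 s, in which the tool goes at most 41.7 mm and 7.16 degrees, less where a joint would pass 70% of its speed; a pose out of reach is approached as far as the arm can. A call is refused whole if a number of a shift passes 0.0417 or a number of a turn 1, either way. A call with a gripper value outside its range is refused whole. The fingers move at their own pace and stop on an object; "squeeze" is the grip in N (left out, the last holds). Time passes only in rows, so rows that do not move let the fingers close. It gives the time, the measured TCP pose, the force, the opening and the grip force at its end, in the units of the state.
- sense(): the state, without advancing time (a new reading comes with each control period).
- capture(name): name is "side" or "top" or "wrist"; returns a dict with "pixels" (384x512x3 uint8, red, green, blue), "z_map" (384x512 float32, mm along the optical axis (not along the pixel's ray), 0 where there is no reading), "fx", "fy", "cx", "cy" (pixels), "rvec" (rotation vector, rad) and "tvec" (3), from world to camera coordinates, as OpenCV has them; the wrist camera has in their place "T_tool_cam" (4x4, takes a point from camera to tool coordinates, whose origin is the TCP and whose axes are the flange's). Camera axes: x right, y down, z forward; pixel columns grow to the right and rows downward; lengths in mm; the calibration is good to about 2 mm. A picture is of the moment at which its call begins: read the wrist's pose just before it.
- finish_job(): hands the job in; it is judged then, once.
The state is a dict: "time_s": time; "joints": joint angles; "dq": joint speeds; "tau": joint torques, N m; "eef_pos": TCP position; "ee_rot": TCP orientation; "force": force on the tool from outside, world axes, zero at the start; "wrist_torque": the same for the moment, N m; "grip_width": opening from 0.0 (shut) to 1.0 (fully open); "grip_force": force on a finger pad.
Only numpy, scipy, OpenCV 4.12 (cv2) and the standard library are available. Lean on these libraries where they do the work, as an engineer would, in place of code of your own. Each camera call takes 0.05 s, during which the arm holds its last target. There are 200 camera calls.

## Working session

There is one attempt and no reset: what is moved stays moved. The work goes in short steps, Python scripts to look and compute and a tool call to move; the robot and the scene stay as the last step left them, time stands still between calls to the robot, and variables do not carry over. Pictures are saved under pics/ and viewed, at most 10 in all, crops included, and the job is handed in when it is done.

Besides the shell and the picture viewer there is one more tool, called after ">>>" as name(argument=value, ...) on one line, values as JSON. servo_tool: Moves the arm, as the interface text tells. Its arguments: {"type":"object","properties":{"commands":{"type":"array"},"squeeze":{"type":"number"}},"required":["commands"]}

```bash
ls; mkdir -p pics
python3 - <<'E'
from rig import *
import cv2,numpy as np,pickle
s=sense();print(s)
d={n:capture(n) for n in("side","top")}
pickle.dump(d,open('d.pkl','wb'))
for n in d:
    c=d[n];cv2.imwrite(f'pics/{n}0.png',c['pixels'][:,:,::-1]);print(n,c['fx'],c['cx'],c['cy'],c['rvec'],c['tvec'],(c['z_map']>0).mean())
E
```

```text
pics
{'time_s': 0.0, 'joints': array([ 9.93605441e-01,  3.13433726e-01,  1.49846921e+00,  4.58193340e-05,
        1.33101226e+00, -2.23395108e-01]), 'dq': array([ 0.00070894,  0.00076485, -0.00102427,  0.00075629, -0.00255943,
        0.00083856]), 'tau': array([ 1.42858898e-03, -4.12258601e+01, -2.59744459e+01, -3.24688892e-05,
        4.13641421e-03,  2.24597420e-05]), 'eef_pos': array([181.73892481, 492.25237302, 230.73131637]), 'ee_rot': array([-2.78180931e-04,  1.75982056e-01,  9.84393152e-01, -6.00324195e-04]), 'force': array([-0.37710026, -0.24061467,  0.29230284]), 'wrist_torque': array([ 0.0564192 , -0.01599288,  0.00350005]), 'grip_force': 0.0, 'grip_width': 0.9966323137996859}
side 444.17101523156896 244.2990312965425 197.36318077896715 [ 1.13863541  2.3993532  -0.98032241] [ 329.47004472 -206.10075652 1490.05024936] 0.9960734049479166
top 414.326575938885 253.22587460729355 192.1979869057569 [ 2.16045525 -2.10643872  0.19610466] [ -27.17924877  520.92813078 1059.74773341] 0.9960174560546875
```

View pics/side0.png

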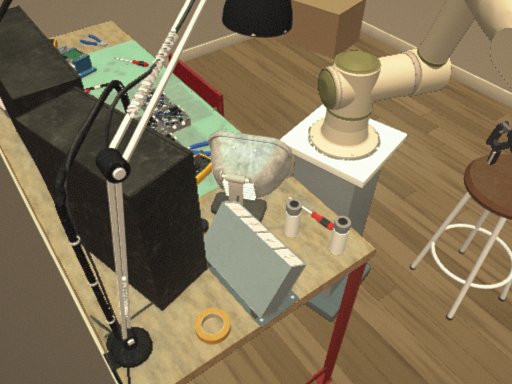

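View pics/top0.png

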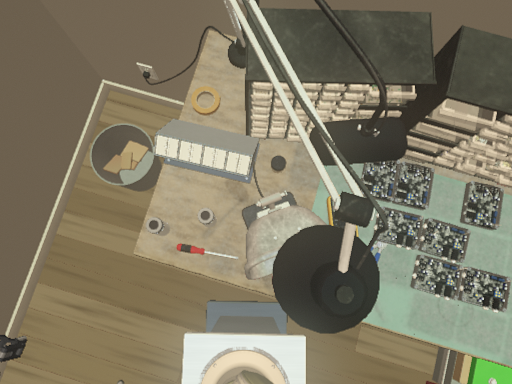

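The side view shows the rack at about (250,260) and the canisters at (293,217) and (340,235). In the top view the rack is at (205,150), the canisters at (155,226) and (206,216), the screwdriver at (205,250) and the jar at (278,163). Next I'll unproject these points.

```bash
cat > h.py <<'E'
import numpy as np,cv2,pickle
from scipy.spatial.transform import Rotation as R
def cloud(c):
    v,u=np.mgrid[0:384,0:512]; z=c['z_map'].astype(float)
    p=np.stack([(u-c['cx'])/c['fx']*z,(v-c['cy'])/c['fy']*z,z],-1)
    Rm=cv2.Rodrigues(np.array(c['rvec'],float))[0]
    return (p-np.ravel(c['tvec']))@Rm   # R^T(p-t)
E
python3 - <<'E'
from h import *
d=pickle.load(open('d.pkl','rb'))
T=cloud(d['top']);S=cloud(d['side'])
def q(C,u,v):return C[v,u].round(0)
for u,v in[(155,226),(206,216),(278,163),(205,250),(320,280),(285,240),(270,205),(205,150),(150,270),(220,130),(160,122),(350,200),(360,140),(300,60),(125,155),(265,360)]:print('top',u,v,q(T,u,v))
for u,v in[(293,204),(341,222),(257,15),(250,160),(250,185),(240,205),(270,230),(240,270),(115,165)]:print('side',u,v,q(S,u,v))
for n,C in(('top',T),('side',S)):
    m=(C[...,0]>250)&(C[...,0]<800)&(C[...,2]>8)&(C[...,2]<260)
    col=(np.clip(C[...,2],0,255)).astype(np.uint8)
    b=cv2.applyColorMap(col,cv2.COLORMAP_JET)
    im=d[n]['pixels'][:,:,::-1]
    y0,x0=(90,120) if n=='top' else (110,180)
    cr=[cv2.resize(i[y0:y0+200,x0:x0+200],(400,400),interpolation=2) for i in(im,b)]
    cv2.imwrite(f'pics/{n}1.png',np.hstack(cr))
E
```

```text
top 155 226 [419. 226. 115.]
top 206 216 [446. 102. 116.]
top 278 163 [605. -79.  41.]
top 205 250 [367. 112.   2.]
top 320 280 [313. -94. 621.]
top 285 240 [389. -90. 168.]
top 270 205 [476. -55. 128.]
top 205 150 [604. 107. 152.]
top 150 270 [ 296.  455. -847.]
top 220 130 [690.  81.  50.]
top 160 122 [1026.  457. -856.]
top 350 200 [ 400. -114.  697.]
top 360 140 [ 608. -246.  255.]
top 300 60 [726. -97. 383.]
top 125 155 [ 791.  547. -628.]
top 265 360 [ 90. -55.  10.]
side 293 204 [450. 106. 110.]
side 341 222 [425. 231. 108.]
side 257 15 [368. -80. 515.]
side 250 160 [422. -57. 150.]
side 250 185 [453. -32.  95.]
side 240 205 [552.  17. 132.]
side 270 230 [479.  58.  -1.]
side 240 270 [675. 118.  83.]
side 115 165 [904. 120. 566.]
```

View pics/top1.png

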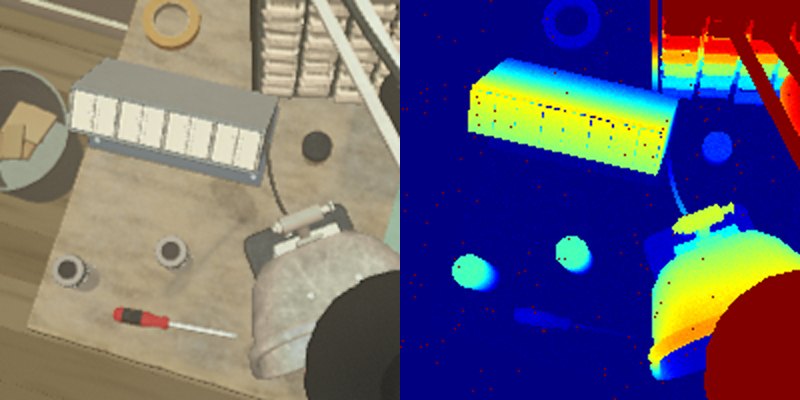

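Run:
```python
from h import *
import rig
print([n for n in dir(rig) if not n.startswith('_')], getattr(rig,'grip_depth',None))
d=pickle.load(open('d.pkl','rb'))
for n in('top','side'):
    c=d[n];C=cloud(c);hsv=cv2.cvtColor(c['pixels'],cv2.COLOR_RGB2HSV)
    w=(C[...,2]>105)&(C[...,2]<185)&(C[...,0]>500)&(C[...,0]<720)&(C[...,1]>-40)&(C[...,1]<260)
    if n=='side': print(hsv[w].mean(0))
    m=w&(hsv[...,2]>190)
    P=C[m]; P=P[np.abs(P-np.median(P,0)).max(1)<150]
    rect=cv2.minAreaRect(P[:,:2].astype(np.float32)); print(n,len(P),'rect',rect)
    ctr=P.mean(0);U,s,V=np.linalg.svd(P-ctr,full_matrices=False)
    print('ctr',ctr,'axes',V.round(3),'box',cv2.boxPoints(rect).round(0).tolist(), 'z',P[:,2].min(),P[:,2].max())
    # top ridge / whole rack
    r=(C[...,2]>30)&(C[...,2]<200)&(C[...,0]>500)&(C[...,0]<760)&(C[...,1]>-40)&(C[...,1]<270)
    lab=cv2.connectedComponentsWithStats(r.astype(np.uint8));k=1+np.argmax(lab[2][1:,4]);Q=C[lab[1]==k]
    print('rack',cv2.minAreaRect(Q[:,:2].astype(np.float32)),Q[:,2].max())
    # cans
    for g in((419,226),(446,102)):
        k=(np.hypot(C[...,0]-g[0],C[...,1]-g[1])<45)&(C[...,2]>20)
        t=k&(C[...,2]>103)
        cc=cv2.minEnclosingCircle(C[t][:,:2].astype(np.float32));print('can',g,len(C[t]),cc,C[t].mean(0).round(1),np.percentile(C[t][:,2],[50,95]))
    k=(np.hypot(C[...,0]-370,C[...,1]-110)<110)&(C[...,2]>6)&(C[...,2]<40)
    print('drv',C[k].min(0).round(),C[k].max(0).round())
C=cloud(d['top'])
k=(np.abs(C[...,0]-400)<150)&(C[...,1]<0)&(C[...,1]>-200)&(C[...,2]>80)&(C[...,2]<300);print('bowl',C[k].min(0),C[k].max(0))
k=(np.abs(C[...,0]-350)<150)&(C[...,1]<30)&(C[...,1]>-250)&(C[...,2]>400);print('lamp',C[k].min(0),C[k].max(0))
k=(C[...,0]>450)&(C[...,0]<800)&(C[...,1]<250)&(C[...,1]>-100)&(C[...,2]>200);print('hi',C[k].min(0),C[k].max(0),C[k][::400].round())
```

```text
['PlanningError', 'capture', 'finish_job', 'grip_depth', 'sense'] 18.700000000000003
top 1667 rect ((601.18994140625, 85.36569213867188), (135.21510314941406, 283.7387390136719), 13.936981201171875)
ctr [599.65476498 105.59763256 147.37438768] axes [[-0.025 -1.     0.017]
 [ 0.982 -0.021  0.19 ]
 [ 0.19  -0.021 -0.982]] box [[501.0, 207.0], [570.0, -69.0], [701.0, -36.0], [633.0, 239.0]] z 105.76829123600196 184.94879987426285
rack ((646.3770751953125, 97.5981216430664), (257.75146484375, 160.83111572265625), 78.0088119506836) 197.73054788449593
can (419, 226) 216 ((421.6712341308594, 229.79067993164062), 20.5135440826416) [421.5 228.7 112.3] [112.43595702 115.91316837]
can (446, 102) 208 ((447.9219970703125, 104.2436294555664), 20.34284210205078) [447.7 103.3 112.6] [112.75723616 115.53363446]
drv [310.   3.   6.] [453. 206.  38.]
[ 34.53309266  35.11456077 167.69699158]
side 920 rect ((594.0773315429688, 117.7692642211914), (243.64466857910156, 47.383541107177734), 77.84252166748047)
ctr [596.45064003 125.01334783 145.90686582] axes [[ 0.21   0.978 -0.   ]
 [ 0.801 -0.172  0.574]
 
[... 427 characters left out ...]
2940673828), 22.0790958404541) [452.  109.6 110.3] [110.80694896 113.75729327]
drv [357.  83.   6.] [471. 191.  40.]
bowl [ 300.39571241 -191.72636129   81.33708862] [ 5.08721114e+02 -2.08574690e-02  1.90253381e+02]
lamp [ 232.8002937  -201.9627667   464.64430422] [ 499.94038958   -7.29673318 1134.46350388]
hi [450.2438489  -99.86805114 201.30839356] [799.89262172  30.51466671 691.83206372] [[698.  30. 604.]
 [660.  11. 618.]
 [789. -61. 387.]
 [775. -75. 386.]
 [760. -92. 386.]
 [742.  -1. 384.]
 [595. -17. 633.]
 [714. -44. 384.]
 [567. -41. 652.]
 [559. -45. 651.]
 [552. -66. 646.]
 [541. -67. 650.]
 [690. -56. 269.]
 [678. -21. 257.]
 [674. -75. 226.]
 [487. -95. 663.]
 [452. -84. 670.]]
```

Run:
```python
from h import *
d=pickle.load(open('d.pkl','rb'))
a=np.radians(-12.1);xr=np.array([np.cos(a),np.sin(a),0]);yr=np.array([-np.sin(a),np.cos(a),0]);O=np.array([600,115,0.])
nrm=np.array([-.565,0,.825])
for n in('top','side'):
    c=d[n];C=cloud(c);hsv=cv2.cvtColor(c['pixels'],cv2.COLOR_RGB2HSV)
    L=np.stack([(C-O)@xr,(C-O)@yr,C[...,2]],-1)
    box=(np.abs(L[...,0])<60)&(np.abs(L[...,1])<140)&(L[...,2]>105)&(L[...,2]<175)
    off=np.median((L[box&(hsv[...,2]>190)])@nrm)
    m=box&(np.abs(L@nrm-off)<10)
    mw=m&(hsv[...,2]>200)&(hsv[...,1]<60)
    P=L[mw];print(n,mw.sum(),m.sum(),'off',off,'expected at O',np.dot(nrm,[-36,0,146]))
    print(' y white',np.percentile(P[:,1],[1,5,50,95,99]).round(1),'x white',np.percentile(P[:,0],[1,5,50,95,99]).round(1),'z',np.percentile(P[:,2],[1,50,99]).round(1))
    Q=L[m];print(' y all',np.percentile(Q[:,1],[.5,2,50,98,99.5]).round(1),'x',np.percentile(Q[:,0],[1,50,99]).round(1),'z',np.percentile(Q[:,2],[1,50,99]).round(1))
```

```text
top 1507 2276 off 124.52557405643932 expected at O 140.79
 y white [-115.8 -107.8   -5.9  104.2  112.9] x white [-25.7 -24.1  -5.9  12.   13.6] z [132.1 147.  161.1]
 y all [-122.8 -119.3   -2.3  115.4  118.6] x [-30.7  -5.1  22.8] z [128.  147.4 164.7]
side 856 1539 off 123.50509867226299 expected at O 140.79
 y white [-112.7 -102.9   15.3  110.5  117.1] x white [-28.6 -26.2  -5.2  13.4  16.2] z [128.9 146.1 162. ]
 y all [-118.8 -115.4   16.4  123.1  124. ] x [-30.6   1.5  23.3] z [127.3 150.7 162.8]
```

>>> servo_tool(commands=[[-1,[0,0,0],[0,0,-0.675]],[-1,[0,0,0],[0,0,-0.675]],[-1,[-0.029,-0.0205,0],[0,0,0]],[-1,[-0.029,-0.0205,0],[0,0,0]],[-1,[-0.029,-0.0205,0],[0,0,0]],[-1,[-0.029,-0.0205,0],[0,0,0]],[-1,[-0.029,-0.0205,0],[0,0,0]],[-1,[-0.029,-0.0205,0],[0,0,0]],[-1,[-0.029,-0.0205,0],[0,0,0]],[-1,[-0.029,-0.0205,0],[0,0,0]]], squeeze=40)

```text
time_s: 0.93
eef_pos: [374.9, 281.7, 231.2]
ee_rot: [-0.0, 0.106, 0.994, -0.0]
force: [-0.5, 1.0, 0.4]
grip_width: 1.0
grip_force: 0.0
```

>>> servo_tool(commands=[[-1,[-0.029,-0.0205,0],[0,0,0]],[-1,[-0.029,-0.0205,0],[0,0,0]],[-1,[0,0,0.02],[0,0,0]],[-1,[0,0,0.01],[0,0,0]],[-1,[0,0,0],[0,0,0]],[-1,[0,0,0],[0,0,0]]])

```text
time_s: 1.43
eef_pos: [421.4, 231.5, 201.1]
ee_rot: [-0.001, 0.105, 0.994, -0.0]
force: [-0.1, 0.8, 0.6]
grip_width: 0.999
grip_force: 0.0
```

```bash
cat >> h.py <<'E'
a=np.radians(-12.1);XR=np.array([np.cos(a),np.sin(a),0]);YR=np.array([-np.sin(a),np.cos(a),0])
def pose(s): 
    q=np.array(s['ee_rot']); return np.array(s['eef_pos']),R.from_quat(np.r_[q[1:],q[0]])
def to_tool(s,target): # mm in tool axes
    p,r=pose(s);return r.inv().apply(np.array(target)-p)
def rep(s):
    p,r=pose(s);print('t',round(s['time_s'],2),'p',p.round(1),'F',s['force'].round(1),'grip',round(s['grip_width'],3),round(s['grip_force'],1),'J',s['joints'].round(2))
    M=r.as_matrix();print('x',M[:,0].round(3),'y',M[:,1].round(3),'z',M[:,2].round(3))
E
python3 - <<'E'
from h import *
from rig import *
s=sense();rep(s);print(to_tool(s,(422.5,231,70)))
w=capture('wrist');cv2.imwrite('pics/w0.png',w['pixels'][:,:,::-1]);print(w['T_tool_cam'],w['fx'])
z=w['z_map'].astype(float);v,u=np.mgrid[0:384,0:512]
P=np.stack([(u-w['cx'])/w['fx']*z,(v-w['cy'])/w['fy']*z,z],-1)@w['T_tool_cam'][:3,:3].T+w['T_tool_cam'][:3,3]
p,r=pose(s);W=P.reshape(-1,3)@r.as_matrix().T+p
k=(W[:,2]>100)&(W[:,2]<118)&(np.hypot(W[:,0]-422,W[:,1]-231)<45);print(k.sum())
if k.sum():print(cv2.minEnclosingCircle(W[k][:,:2].astype(np.float32)),W[k].mean(0))
E
```

```text
t 1.43 p [421.4 231.5 201.1] F [-0.1  0.8  0.6] grip 0.999 0.0 J [ 0.26  0.24  1.67  0.    1.23 -1.1 ]
x [-0.978  0.21   0.001] y [ 0.21   0.978 -0.001] z [-0.001 -0.    -1.   ]
[ -1.33142461  -0.16604911 131.08361272]
[[-1.54807793e-03 -9.47705309e-01 -3.19142995e-01  8.29475077e+01]
 [ 9.99998798e-01 -1.49436190e-03 -4.13173292e-04 -6.22062805e-01]
 [-8.53486105e-05 -3.19143251e-01  9.47706483e-01 -1.43207204e+02]
 [ 0.00000000e+00  0.00000000e+00  0.00000000e+00  1.00000000e+00]] 282.9366920481393
1657
((420.5293273925781, 231.15750122070312), 20.37596893310547) [418.80517283 231.51079243 112.15684265]
```

>>> servo_tool(commands=[[-1,[0,0,0.03],[0,0,0]],[-1,[0,0,0.03],[0,0,0]],[-1,[0,0,0.03],[0,0,0]],[-1,[0,0,0.026],[0,0,0]],[-1,[0,0,0.015],[0,0,0]],[-1,[0,0,0],[0,0,0]],[1,[0,0,0],[0,0,0]],[1,[0,0,0],[0,0,0]],[1,[0,0,0],[0,0,0]],[1,[0,0,0],[0,0,0]]])

```text
time_s: 2.32
eef_pos: [422.8, 231.2, 71.5]
ee_rot: [0.001, 0.106, 0.994, 0.0]
force: [-3.5, -4.0, 25.4]
grip_width: 0.462
grip_force: 40.0
```

>>> servo_tool(commands=[[1,[0,0,0],[0,0,0]],[1,[0,0,0],[0,0,0]],[1,[0,0,0],[0,0,0]],[1,[0,0,0],[0,0,0]]])

```text
time_s: 2.65
eef_pos: [422.8, 231.2, 71.6]
ee_rot: [0.001, 0.106, 0.994, 0.0]
force: [-1.3, -0.7, 6.9]
grip_width: 0.455
grip_force: 39.8
```

>>> servo_tool(commands=[[1,[0,0,-0.015],[0,0,0]],[1,[0,0,-0.035],[0,0,0]],[1,[0,0,-0.035],[0,0,0]],[1,[0,0,-0.035],[0,0,0]],[1,[0,0,-0.03],[0,0,0]],[1,[0,0,0],[0,-0.955,0]],[1,[0,0,0],[0,-0.955,0]],[1,[0,0,0],[0,-0.955,0]],[1,[0,0,0],[0,-0.955,0]],[1,[0,0,0],[0,-0.955,0]]])

```text
time_s: 3.48
eef_pos: [422.0, 231.2, 221.3]
ee_rot: [0.249, 0.103, 0.963, -0.025]
force: [1.4, -1.2, -1.6]
grip_width: 0.458
grip_force: 40.9
```

>>> servo_tool(commands=[[1,[0,0,0],[0,-0.955,0]],[1,[0,0,0],[0,0,0]],[1,[0,0,0],[0,0,0]]])

```text
time_s: 3.73
eef_pos: [421.4, 231.2, 220.4]
ee_rot: [0.293, 0.101, 0.95, -0.031]
force: [0.4, 1.3, -0.8]
grip_width: 0.457
grip_force: 40.9
```

```bash
cat >> h.py <<'E'
D=0.565*XR-np.array([0,0,.825])
M0=np.array([594.2,116.5,146])
M={i:M0+(-90+60*(i-1))*YR for i in(1,2,3,4)}
E
python3 - <<'E'
from h import *
from rig import *
s=sense();rep(s)
print('D',D,'M4',M[4])
for i in M:print(i,to_tool(s,M[i]-90*D).round(1))
E
```

```text
t 3.73 p [421.4 231.2 220.4] F [ 0.4  1.3 -0.8] grip 0.457 40.9 J [ 0.44  0.06  1.96 -0.56  0.7  -0.56]
x [-0.808  0.173 -0.563] y [ 0.21   0.978 -0.   ] z [ 0.55  -0.118 -0.827]
D [ 0.55244753 -0.11843449 -0.825     ] M4 [613.06567066 204.50049131 146.        ]
1 [-117.4 -165.9   80.1]
2 [-117.4 -105.9   80.1]
3 [-117.4  -45.9   80.1]
4 [-117.4   14.1   80. ]
```

>>> servo_tool(commands=[[1,[-0.0235,0.0028,0.016],[0,0,0]],[1,[-0.0235,0.0028,0.016],[0,0,0]],[1,[-0.0235,0.0028,0.016],[0,0,0]],[1,[-0.0235,0.0028,0.016],[0,0,0]],[1,[-0.0235,0.0028,0.016],[0,0,0]],[1,[0,0,0],[0,0,0]],[1,[0,0,0],[0,0,0]]])

```text
time_s: 4.32
eef_pos: [565.4, 213.7, 220.5]
ee_rot: [0.293, 0.102, 0.95, -0.031]
force: [-0.4, 0.6, -2.4]
grip_width: 0.462
grip_force: 41.0
```

Run:
```python
from h import *
from rig import *
s=sense();rep(s);print(to_tool(s,M[4]-90*D).round(1))
w={n:capture(n) for n in('side','top')}
a=cv2.resize(w['side']['pixels'][130:330,170:370,::-1],(400,400));b=cv2.resize(w['top']['pixels'][70:270,90:290,::-1],(400,400))
cv2.imwrite('pics/p2.png',np.hstack([a,b]))
```

```text
t 4.32 p [565.4 213.7 220.5] F [-0.4  0.6 -2.4] grip 0.462 41.0 J [ 0.28  0.29  1.68 -0.44  0.68 -0.8 ]
x [-0.808  0.176 -0.563] y [0.213 0.977 0.   ] z [ 0.55  -0.12  -0.827]
[ 2.1  1.  -1.1]
```

View pics/p2.png

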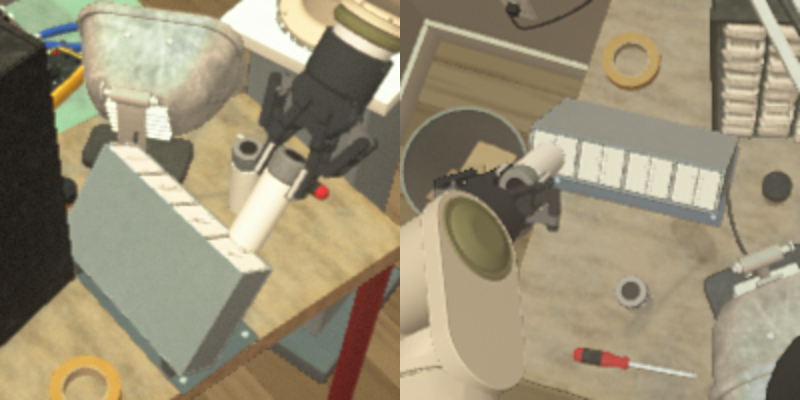

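The tilted canister points at cell 4's flaps, at about (245,245) in the left panel and (550,160) in the right. I'll push it in.

>>> servo_tool(commands=[[1,[0.002,0.001,0.018],[0,0,0]],[1,[0,0,0.015],[0,0,0]],[1,[0,0,0.008],[0,0,0]],[1,[0,0,0.006],[0,0,0]],[1,[0,0,0.005],[0,0,0]],[1,[0,0,0.003],[0,0,0]],[1,[0,0,0.003],[0,0,0]]])

```text
time_s: 5.0
eef_pos: [596.1, 211.1, 179.8]
ee_rot: [0.3, 0.101, 0.948, -0.029]
force: [-36.5, 3.0, 50.1]
grip_width: 0.462
grip_force: 47.9
```

Run:
```python
from h import *
from rig import *
s=sense();rep(s);print(to_tool(s,M[4]).round(1))
```

```text
t 5.0 p [596.1 211.1 179.8] F [-36.5   3.   50.1] grip 0.462 47.9 J [ 0.26  0.39  1.67 -0.49  0.58 -0.76]
x [-0.8    0.173 -0.574] y [0.208 0.978 0.005] z [ 0.562 -0.116 -0.819]
[ 4.7 -3.1 37.9]
```

>>> servo_tool(commands=[[1,[0,0,-0.012],[0,0,0]],[1,[0,0,-0.024],[0,0,0]],[1,[0,0,-0.024],[0,0,0]],[1,[0,-0.02,0],[0,0,0]],[1,[0,-0.02,0],[0,0,0]],[1,[0,-0.02,0],[0,0,0]],[1,[0,0,0],[0,0,0]],[1,[0,0,0],[0,0,0]]])

```text
time_s: 5.67
eef_pos: [548.8, 157.1, 221.9]
ee_rot: [0.294, 0.102, 0.95, -0.031]
force: [-0.1, 0.3, -1.8]
grip_width: 0.46
grip_force: 41.6
```

Run:
```python
from h import *
from rig import *
s=sense();rep(s);print(to_tool(s,M[3]).round(1))
```

```text
t 5.67 p [548.8 157.1 221.9] F [-0.1  0.3 -1.8] grip 0.46 41.6 J [ 0.17  0.2   1.79 -0.37  0.61 -0.94]
x [-0.806  0.175 -0.565] y [0.212 0.977 0.001] z [ 0.553 -0.119 -0.825]
[-0.7 -0.1 92.5]
```

>>> servo_tool(commands=[[1,[0,0,0.02],[0,0,0]],[1,[0,0,0.016],[0,0,0]],[1,[0,0,0.008],[0,0,0]],[1,[0,0,0.006],[0,0,0]],[1,[0,0,0.004],[0,0,0]],[1,[0,0,0.003],[0,0,0]]])

```text
time_s: 6.17
eef_pos: [580.6, 151.2, 174.1]
ee_rot: [0.294, 0.101, 0.95, -0.031]
force: [0.5, 0.4, -1.9]
grip_width: 0.459
grip_force: 41.7
```

Nothing stops the canister in cell 3, so that cell is empty. I'll go deeper.

>>> servo_tool(commands=[[1,[0,0,0.006],[0,0,0]],[1,[0,0,0.006],[0,0,0]],[1,[0,0,0.004],[0,0,0]],[1,[0,0,0.004],[0,0,0]],[1,[0,0,0],[0,0,0]],[1,[0,0,0],[0,0,0]]])

```text
time_s: 6.67
eef_pos: [591.4, 148.3, 157.4]
ee_rot: [0.294, 0.101, 0.95, -0.031]
force: [0.2, 0.2, -2.3]
grip_width: 0.456
grip_force: 41.7
```

Run:
```python
from h import *
from rig import *
s=sense();rep(s);print(to_tool(s,M[3]).round(1))
w={n:capture(n) for n in('side','top')}
a=cv2.resize(w['side']['pixels'][130:280,190:340,::-1],(400,400),interpolation=2);b=cv2.resize(w['top']['pixels'][90:240,110:260,::-1],(400,400),interpolation=2)
cv2.imwrite('pics/p3.png',np.hstack([a,b]))
```

```text
t 6.67 p [591.4 148.3 157.4] F [ 0.2  0.2 -2.3] grip 0.456 41.7 J [ 0.14  0.36  1.77 -0.43  0.48 -0.89]
x [-0.807  0.174 -0.564] y [ 0.211  0.977 -0.   ] z [ 0.552 -0.119 -0.826]
[-1.3 -0.5 14.7]
```

View pics/p3.png

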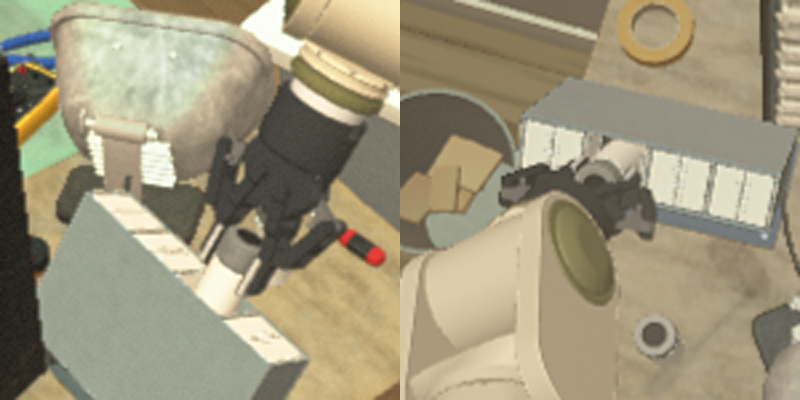

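The canister is in cell 3 at (230,280) in the left panel, its cap still between the fingers. I'll release it and draw back.

>>> servo_tool(commands=[[1,[0,0,0.004],[0,0,0]],[1,[0,0,0],[0,0,0]],[-0.6,[0,0,0],[0,0,0]],[-0.6,[0,0,0],[0,0,0]],[-0.6,[0,0,0],[0,0,0]],[-0.6,[0,0,0],[0,0,0]],[-0.6,[0,0,0],[0,0,0]],[-0.6,[0,0,0],[0,0,0]],[-1,[0,0,-0.03],[0,0,0]],[-1,[0,0,-0.04],[0,0,0]]])

```text
time_s: 7.6
eef_pos: [554.1, 155.7, 209.9]
ee_rot: [0.291, 0.102, 0.951, -0.032]
force: [0.8, 0.0, 0.3]
grip_width: 0.996
grip_force: 0.0
```

>>> servo_tool(commands=[[-1,[0,0,-0.035],[0,0,0]],[-1,[0,0,0],[0,0.955,0]],[-1,[0,0,0],[0,0.955,0]],[-1,[0,0,0],[0,0.955,0]],[-1,[0,0,0],[0,0.955,0]],[-1,[0,0,0],[0,0.955,0]],[-1,[0,0,0],[0,0.955,0]],[-1,[0,0,0],[0,0,0]]])

```text
time_s: 8.27
eef_pos: [537.2, 159.5, 240.4]
ee_rot: [-0.002, 0.107, 0.994, 0.0]
force: [0.6, -0.3, -1.2]
grip_width: 1.0
grip_force: 0.0
```

Run:
```python
from h import *
from rig import *
s=sense();rep(s);print(to_tool(s,(448,105.5,70)).round(1))
w={n:capture(n) for n in('side','top')}
a=cv2.resize(w['side']['pixels'][130:280,190:340,::-1],(400,400),interpolation=2);b=cv2.resize(w['top']['pixels'][90:240,110:260,::-1],(400,400),interpolation=2)
cv2.imwrite('pics/p4.png',np.hstack([a,b]))
```

```text
t 8.27 p [537.2 159.5 240.4] F [ 0.6 -0.3 -1.2] grip 1.0 0.0 J [ 0.08  0.39  1.37  0.    1.39 -1.28]
x [-0.977  0.212  0.004] y [ 0.212  0.977 -0.   ] z [-0.004  0.001 -1.   ]
[ 75.  -71.7 170.7]
```

View pics/p4.png

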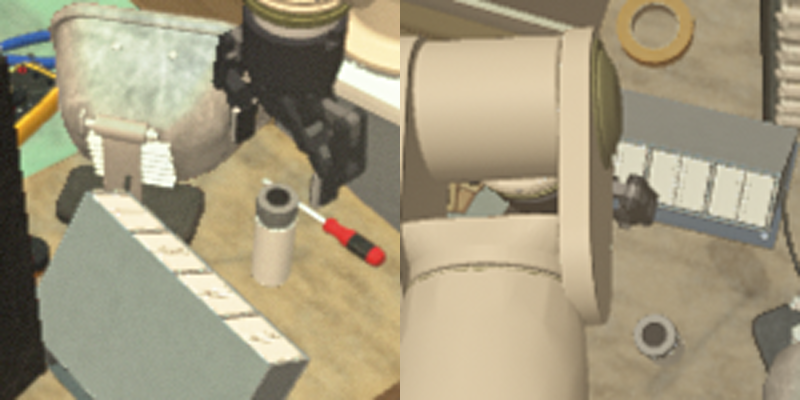

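The canister has dropped home and all the flaps are shut. Canister A still stands at (273,235) in the left panel, so I'll fetch it.

>>> servo_tool(commands=[[-1,[0.019,-0.018,0],[0,0,0]],[-1,[0.019,-0.018,0],[0,0,0]],[-1,[0.019,-0.018,0],[0,0,0]],[-1,[0.018,-0.018,0.01],[0,0,0]],[-1,[0,0,0.03],[0,0,0]],[-1,[0,0,0],[0,0,0]],[-1,[0,0,0],[0,0,0]]])

```text
time_s: 8.95
eef_pos: [446.5, 106.2, 201.0]
ee_rot: [0.0, 0.106, 0.994, -0.0]
force: [-0.3, 0.3, 1.3]
grip_width: 1.0
grip_force: 0.0
```

Run:
```python
from h import *
from rig import *
s=sense();rep(s)
w=capture('wrist')
z=w['z_map'].astype(float);v,u=np.mgrid[0:384,0:512]
P=np.stack([(u-w['cx'])/w['fx']*z,(v-w['cy'])/w['fy']*z,z],-1)@w['T_tool_cam'][:3,:3].T+w['T_tool_cam'][:3,3]
p,r=pose(s);W=P.reshape(-1,3)@r.as_matrix().T+p
k=(W[:,2]>100)&(W[:,2]<118)&(np.hypot(W[:,0]-448,W[:,1]-105)<45);c=cv2.minEnclosingCircle(W[k][:,:2].astype(np.float32));print(k.sum(),c)
print(to_tool(s,(c[0][0]+1,c[0][1],70)).round(1))
```

```text
t 8.95 p [446.5 106.2 201. ] F [-0.3  0.3  1.3] grip 1.0 0.0 J [-0.02  0.2   1.73 -0.    1.21 -1.38]
x [-0.978  0.21  -0.   ] y [ 0.21   0.978 -0.   ] z [-0. -0. -1.]
1645 ((447.0837097167969, 105.17357635498047), 20.465803146362305)
[ -1.8  -0.6 131. ]
```

>>> servo_tool(commands=[[-1,[-0.001,-0.001,0.03],[0,0,0]],[-1,[0,0,0.03],[0,0,0]],[-1,[0,0,0.03],[0,0,0]],[-1,[0,0,0.026],[0,0,0]],[-1,[0,0,0.015],[0,0,0]],[-1,[0,0,0],[0,0,0]],[1,[0,0,0],[0,0,0]],[1,[0,0,0],[0,0,0]],[1,[0,0,0],[0,0,0]],[1,[0,0,0],[0,0,0]]])

```text
time_s: 9.83
eef_pos: [448.7, 104.8, 71.2]
ee_rot: [0.001, 0.106, 0.994, 0.0]
force: [-1.1, 5.5, 20.3]
grip_width: 0.459
grip_force: 40.7
```

>>> servo_tool(commands=[[1,[0,0,0],[0,0,0]],[1,[0,0,0],[0,0,0]],[1,[0,0,-0.015],[0,0,0]],[1,[0,0,-0.035],[0,0,0]],[1,[0,0,-0.035],[0,0,0]],[1,[0,0,-0.035],[0,0,0]],[1,[0,0,-0.03],[0,0,0]],[1,[0,0,0],[0,-0.955,0]],[1,[0,0,0],[0,-0.955,0]],[1,[0,0,0],[0,-0.955,0]]])

```text
time_s: 10.67
eef_pos: [448.0, 104.7, 221.0]
ee_rot: [0.152, 0.105, 0.983, -0.016]
force: [-0.0, 0.1, -4.5]
grip_width: 0.457
grip_force: 41.2
```

>>> servo_tool(commands=[[1,[0,0,0],[0,-0.955,0]],[1,[0,0,0],[0,-0.955,0]],[1,[0,0,0],[0,-0.955,0]],[1,[0,0,0],[0,0,0]],[1,[0,0,0],[0,0,0]]])

```text
time_s: 11.08
eef_pos: [447.2, 104.8, 220.0]
ee_rot: [0.292, 0.101, 0.95, -0.031]
force: [-0.1, 0.3, -2.0]
grip_width: 0.458
grip_force: 41.3
```

Run:
```python
from h import *
from rig import *
s=sense();rep(s)
for i in M:print(i,to_tool(s,M[i]-90*D).round(1))
```

```text
t 11.08 p [447.2 104.8 220. ] F [-0.1  0.3 -2. ] grip 0.458 41.3 J [ 0.06 -0.06  2.08 -0.29  0.56 -1.1 ]
x [-0.808  0.174 -0.562] y [ 0.211  0.978 -0.   ] z [ 0.55  -0.119 -0.827]
1 [-74.9 -47.7  50.6]
2 [-74.9  12.3  50.6]
3 [-74.9  72.3  50.5]
4 [-74.9 132.3  50.5]
```

>>> servo_tool(commands=[[1,[-0.019,0.003,0.0126],[0,0,0]],[1,[-0.019,0.003,0.0126],[0,0,0]],[1,[-0.019,0.003,0.0126],[0,0,0]],[1,[-0.018,0.003,0.0126],[0,0,0]],[1,[0,0,0],[0,0,0]],[1,[0,0,0],[0,0,0]]])

```text
time_s: 11.58
eef_pos: [539.8, 96.8, 220.5]
ee_rot: [0.293, 0.102, 0.95, -0.031]
force: [-0.8, 0.9, -2.9]
grip_width: 0.459
grip_force: 41.4
```

Run:
```python
from h import *
from rig import *
s=sense();rep(s);print(to_tool(s,M[2]).round(1))
```

```text
t 11.58 p [539.8  96.8 220.5] F [-0.8  0.9 -2.9] grip 0.459 41.4 J [ 0.03  0.14  1.87 -0.25  0.56 -1.15]
x [-0.808  0.175 -0.562] y [ 0.212  0.977 -0.   ] z [ 0.55  -0.119 -0.827]
[ 1.3  0.8 89.2]
```

>>> servo_tool(commands=[[1,[0.001,0.001,0.018],[0,0,0]],[1,[0,0,0.015],[0,0,0]],[1,[0,0,0.008],[0,0,0]],[1,[0,0,0.006],[0,0,0]],[1,[0,0,0.004],[0,0,0]],[1,[0,0,0.003],[0,0,0]]])

```text
time_s: 12.08
eef_pos: [568.1, 92.0, 175.7]
ee_rot: [0.294, 0.101, 0.95, -0.031]
force: [0.1, 0.9, -1.8]
grip_width: 0.457
grip_force: 41.5
```

>>> servo_tool(commands=[[1,[0,0,0.003],[0,0,0]],[1,[0,0,0.004],[0,0,0]],[1,[0,0,0],[0,0,0]]])

```text
time_s: 12.33
eef_pos: [571.9, 91.2, 169.5]
ee_rot: [0.294, 0.101, 0.95, -0.031]
force: [-1.1, -1.1, -2.9]
grip_width: 0.459
grip_force: 41.5
```

Still nothing stopping it at 41 mm, so cell 2 is empty. I'll go in further and release.

>>> servo_tool(commands=[[1,[0,0,0.006],[0,0,0]],[1,[0,0,0.006],[0,0,0]],[1,[0,0,0.005],[0,0,0]],[1,[0,0,0],[0,0,0]],[1,[0,0,0],[0,0,0]]])

```text
time_s: 12.75
eef_pos: [581.2, 89.2, 155.3]
ee_rot: [0.293, 0.101, 0.95, -0.031]
force: [-0.0, -0.2, -3.2]
grip_width: 0.456
grip_force: 41.5
```

Run:
```python
from h import *
from rig import *
s=sense();rep(s);print(to_tool(s,M[2]).round(1))
```

```text
t 12.75 p [581.2  89.2 155.3] F [-0.  -0.2 -3.2] grip 0.456 41.5 J [ 0.01  0.31  1.85 -0.31  0.41 -1.1 ]
x [-0.807  0.174 -0.564] y [ 0.211  0.978 -0.   ] z [ 0.551 -0.119 -0.826]
[-0.5 -0.5 11.6]
```

>>> servo_tool(commands=[[-0.6,[0,0,0],[0,0,0]],[-0.6,[0,0,0],[0,0,0]],[-0.6,[0,0,0],[0,0,0]],[-0.6,[0,0,0],[0,0,0]],[-0.6,[0,0,0],[0,0,0]],[-0.6,[0,0,0],[0,0,0]],[-1,[0,0,-0.03],[0,0,0]],[-1,[0,0,-0.04],[0,0,0]],[-1,[0,0,-0.04],[0,0,0]],[-1,[0,0,-0.04],[0,0,0]]])

```text
time_s: 13.58
eef_pos: [497.1, 107.2, 280.7]
ee_rot: [0.294, 0.101, 0.95, -0.031]
force: [0.8, 0.1, 0.9]
grip_width: 1.003
grip_force: 0.0
```

>>> servo_tool(commands=[[-1,[0,0.03,0],[0,0,0]],[-1,[0,0.03,0],[0,0,0]],[-1,[0,0.03,0],[0,0,0]],[-1,[0,0.03,0],[0,0,0]],[-1,[0,0.03,0],[0,0,0]],[-1,[0,0.03,0],[0,0,0]],[-1,[0,0,0],[0,0,0]],[-1,[0,0,0],[0,0,0]]])

```text
time_s: 14.25
eef_pos: [536.3, 284.1, 279.0]
ee_rot: [0.294, 0.1, 0.95, -0.031]
force: [0.1, -1.3, -0.1]
grip_width: 1.001
grip_force: 0.0
```

Run:
```python
from h import *
from rig import *
s=sense();rep(s)
w={n:capture(n) for n in('side','top')}
for n in w:
    L=(cloud(w[n])-M0);L=np.stack([L@XR,L@YR,L[...,2]],-1);h=L@np.array([-.565,0,.825])
    for i in range(4):
        k=(np.abs(L[...,1]-(-90+60*i))<22)&(np.abs(L@np.array([.825,0,.565]))<20)&(h<60)&(h>-60)
        print(n,i+1,k.sum(),np.percentile(h[k],[3,50,97]).round(1) if k.any() else '')
a=cv2.resize(w['side']['pixels'][130:280,190:340,::-1],(400,400),interpolation=2);b=cv2.resize(w['top']['pixels'][90:240,110:260,::-1],(400,400),interpolation=2)
cv2.imwrite('pics/p5.png',np.hstack([a,b]))
```

```text
t 14.25 p [536.3 284.1 279. ] F [ 0.1 -1.3 -0.1] grip 1.001 0.0 J [ 0.44  0.27  1.55 -0.46  0.88 -0.71]
x [-0.808  0.172 -0.564] y [ 0.209  0.978 -0.001] z [ 0.552 -0.118 -0.826]
side 1 121 [-1.9 -0.3  1.6]
side 2 132 [-1.6 -0.3  1.1]
side 3 136 [-1.8 -0.3  1.5]
side 4 154 [-1.5 -0.2  1.5]
top 1 283 [-31.1   0.7   4. ]
top 2 277 [-28.4   0.8   3.7]
top 3 272 [-28.3   0.7   4.3]
top 4 272 [-28.4   0.9   3.8]
```

View pics/p5.png

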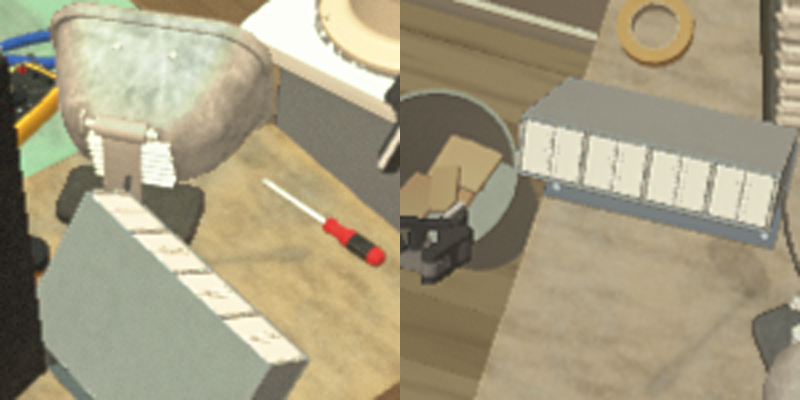

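All four sets of flaps are flush, with both canisters inside. The screwdriver lies where it was and the arm is clear, so I'll hand the job in.

```bash
python3 -c "
from rig import *
print(finish_job())"
```

```text
the job is handed in; nothing more can be done
None
```

I put one canister in cell 3 and the other in cell 2, and all four sets of flaps are shut flush; cell 4 was full, I didn't touch the bystanders, and I handed the job in at about 14 s.

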